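Turn the sample leaf over and hold the shade flap at its balance point

ROBOT

A 7-joint arm with a two-finger parallel gripper is mounted at the origin on the work surface; the furniture and walls round the work are solid. World frame = base frame: x ahead of the robot, y to its left, z up, the work surface at z = 0. Lengths are in mm, angles in rad, forces in N, time in s.
With the tool pointing down it reaches from about 350 to 900 mm from the base axis. Payload 7.2 kg.
Tool frame: the origin (TCP) lies at the very end of the fingers, on their centre line; the grasp point (between the pads) lies 19 mm behind it (grasp_offset is the distance from the TCP to the grasp point, in mm); z points along the fingers, x is the direction in which the jaws open and shut, and the axes are right-handed (so a half turn about z gives the same grasp; the last joint's range is limited). The gripper opens to 85 mm and grips with 20 to 120 N. Pads are 22 mm wide; open, the fingers measure 114 mm over their backs; the gripper's body (76 mm by 85 mm) begins 54 mm behind the grasp point. The pads swing forward as they close: fully open they stand 13 mm farther back than shut.
Start: joints at [-1.308, 0.411, -0.013, 1.596, 0.006, 1.134, -0.082], TCP at [203.009, 591.114, 231.297] pointing down, gripper open.
Joint ranges: [-2.95, 2.95], [-0.29, 1.99], [-1.47, 1.44], [0.14, 2.54], [-1.03, 4.17], [0.13, 1.85], [-2.86, 2.86]. Speed limits (rad/s): [2.39, 2.39, 3.01, 3.01, 3.14, 3.14, 3.14].

INTERFACE

Orientations are given as a unit quaternion [w, x, y, z].
In Python, from cell import * gives the robot as it stands.
- The arm moves only by the tool servo_tool, never from a script. Its argument "increments" is a list of rows, each a list of 3 entries, a list of its own where there are three numbers: the shift along the world's x, y, z in cm, then the turn, a rotation vector about the world's x, y, z in degrees, then the opening in per cent of the stroke, from 0 (shut) to 100 (fully open). A call has 1 to 8 rows; each row shifts and turns the pose as measured when the row begins; what a row does not reach is not made up. A row lasts 1/8 s, in which the tool goes at most 62.5 mm and 10.7 degrees, less where a joint would pass 70% of its speed; a pose out of reach is approached as far as the arm can. A call with a gripper value outside its range is refused whole. The fingers move at their own pace and stop on an object; "newtons" is the grip in N (left out, the last holds). Time passes only in rows, so rows that do not move let the fingers close. It gives the time, the measured TCP pose, the force and the opening at its end, in the units of the state.
- get_state(): the state, without advancing time (a new reading comes with each control period).
- read_camera(name): name is "scene" or "top"; returns the picture (384x512x3 uint8, blue, green, red); there is no depth.
- calibration(name): a dict with "intrinsics" (3x3 intrinsics, pixels), "xyz" and "rotation" of the camera in the world. Camera axes: x right, y up, looking along -z (the intrinsics and any distortion apply to the point x, -y, -z); pixel columns grow to the right and rows downward; lengths in mm; the calibration is good to about 2 mm. A picture is of the moment at which its call begins. calibration takes no time and is no camera call.
- finish_job(): hands the job in, once; it reports no verdict.
Trained networks look in the newest picture that a camera, given by its name, has taken for a name from the list of things; names that differ only in an ending like _2 or _b are one class to them, and where a whole thing is asked for, a point or a joint stands for the part that bears it (a point fixed in the world has none). Each returns a list of dicts, best first, with "conf" (0 to 1); they miss things now and then, are a little off and sometimes report something else, mostly with a low value. They report only what shows in the picture. A call takes as long as a camera call.
- regions_of(thing, camera): "pixels" (384x512 bool, what is visible of it) and "pixel" ([column, row] in pixels, amid what is visible of it).
The state is a dict: "time_s": time; "joints": joint angles; "dq": joint speeds; "joint_efforts": joint torques, N m; "tool_pos": TCP position; "ee_rot": TCP orientation; "ft_force": force on the tool from outside, world axes, zero at the start; "torque": the same for the moment, N m; "gripper_width": opening from 0.0 (shut) to 1.0 (fully open).
Only numpy, scipy, OpenCV 4.12 (cv2) and the standard library are available. Lean on these libraries where they do the work, as an engineer would, in place of code of your own. Each camera call takes 0.05 s, during which the arm holds its last target.

TASK

On the metal viewing stand, turn the left, aluminium sample leaf right over on its hinge and lay it gently down flat so that its ribbed coupon faces up. Then raise the black shade flap at the right end of the stand by its bar to its balance point, standing straight up, and finish while still holding it there by the bar, at rest: the flap has no stay and would fall either way. Let neither leaf nor flap drop or slam, do not let the flap go over to the far side, and leave the dish, the stopper and the weight where they are.

Things in the scene. Friction and masses are not known exactly. Their poses are not given: they have to be found in the camera images.
- stand: Fixed viewing stand: grey metal base plate 110 (x) x 400 (y) x 10 mm, y from -205 to +195 mm. Origin on the worktop; x away from the robot, y left along the plate, z up; place and yaw (0 to 0.5 rad) vary. Pale plastic beds up to 46.5 mm high stand within 52 mm of each hinge, under the panels only; below the bars there is only the plate
- leaf_bar (a point): Round steel grip bar of the leaf, 10 mm diameter, 66 mm long, 100 mm from the hinge and parallel to it, in the panel's plane; this point is its middle. 45 mm clear between bar and panel edge. Leaf flat: bar 50 mm above the worktop at stand y +180 mm (start) or -20 mm (turned over)
- flap_bar (a point): Round steel grip bar of the flap, 10 mm diameter, 66 mm long, 105 mm from the hinge and parallel to it, in the panel's plane; this point is its middle. 45 mm clear between bar and panel edge. Start: 50 mm above the worktop at stand y -190 mm; flap straight up: 155 mm, over the hinge. The bar can turn between the pads of a gripper pointing down
- petri_dish: Bystander: covered dish, 61 mm across, 16 mm high, loose; origin under its centre
- rubber_stopper: Bystander: rubber stopper 26 mm across and 26 mm high, loose; origin under its centre
- weight_1: Bystander: brass knob weight 25 mm across, 30 mm high, loose; origin under its centre
- leaf: Sample leaf, about 0.15 kg: aluminium panel 80 mm wide, 5 mm thick, 50 mm from hinge to edge, then two side arms, 66 mm apart inside, carrying a grip bar. Ribbed coupon on the face that is below at the start. Origin at the middle of its hinge line (stand x 0, y +80 mm, 50 mm above the worktop); the line runs along the stand's x, its own y points to the bar, x along the hinge
- leaf_angle (a joint): Angle of the leaf. 0: flat to the left (+y of the stand), plain face up (start). pi/2: straight up. pi: turned over, flat to the right, ribbed coupon up (stop). Not stiff: it falls to the side it leans to
- flap: Shade flap, about 0.13 kg: matt black panel 80 mm wide, 5 mm thick, 55 mm from hinge to edge, then two side arms, 66 mm apart inside, carrying a grip bar; mass even on both faces. Origin at the middle of its hinge line (stand x 0, y -85 mm, 50 mm above the worktop); the line runs along the stand's x, its own -y points to the bar, x along the hinge
- flap_angle (a joint): Angle of the flap. 0: flat to the right (-y of the stand, start). pi/2: straight up, the balance point. 2.4: stop, leaning over to the left. Almost frictionless: it falls to the side it leans to

How it is judged (in metres and radians):
On the way:
1. the leaf is turned right over and lies flat, coupon up, while the flap is still down (value of joint leaf_angle above 3.04 rad and velocity of joint leaf_angle between -0.1 and 0.1 rad/s and value of joint flap_angle below 0.4 rad), for 0.2 s.
At the end, for the whole second after the job is handed in: The leaf lies turned over, within 0.1 rad of flat; the flap stands within 0.09 rad (5 degrees) of straight up, at rest (under 0.1 rad/s), held by the fingers (contact force over 0.5 N) at its bar: the grasp point within 45 mm of the bar's middle (value of joint leaf_angle above 3.04 rad and value of joint flap_angle between 1.481 and 1.661 rad and velocity of joint flap_angle between -0.1 and 0.1 rad/s and contact force between the fingers and flap above 0.5 N and distance between the grasp point and flap_bar below 0.045 m); the arm keeps its last pose, push and grip.
It fails at once if the leaf or the flap drops or slams (turns faster than 4 rad/s) (velocity of joint any of leaf_angle, flap_angle above 4 rad/s or velocity of joint any of leaf_angle, flap_angle below -4 rad/s).
It fails at once if the flap goes over to the far side (beyond 2.0 rad) (value of joint flap_angle above 2 rad).
It fails at once if the dish, the stopper or the weight is moved more than 20 mm (distance of any of petri_dish, rubber_stopper, weight_1 from where it was at the start of the episode above 0.02 m).
It also fails if it takes over 54 s, if anything falls off the work surface, if the arm or the gripper's body presses on something with over 40 N, if the wrist force passes 120 N, or if a joint passes its speed limit or range.

## Working session

There is one attempt and no reset: what is moved stays moved. The work goes in short steps, Python scripts to look and compute and a tool call to move; the robot and the scene stay as the last step left them, time stands still between calls to the robot, and variables do not carry over. Pictures are saved under pics/ and viewed, and the job is handed in when it is done.

Besides the shell and the picture viewer there is one more tool, called after "Request:" in YAML: its name, and indented under it one key for each argument. servo_tool: Moves the arm, as the interface text tells. Its arguments: {"type":"object","properties":{"increments":{"type":"array"},"newtons":{"type":"number"}},"required":["increments"]}

```bash
mkdir -p pics; ls; python3 - <<'E'
from cell import *
import cv2
print(get_state())
for n in ("scene","top"):
    im=read_camera(n); cv2.imwrite(f"pics/{n}0.png",im); print(n,calibration(n))
    for t in ("leaf","flap","leaf_bar","flap_bar","stand","petri_dish","rubber_stopper","weight_1"):
        r=regions_of(t,n); print(t,[(round(q["conf"],2),[round(float(v)) for v in q["pixel"]],int(q["pixels"].sum())) for q in r[:2]])
E
```

```text
pics
{'time_s': 0.0, 'joints': array([-1.30820777,  0.41192084, -0.01271503,  1.59703611,  0.00559539,
        1.13428912, -0.08218569]), 'dq': array([-0.00078891, -0.00090287,  0.00035117, -0.00046072,  0.00111529,
        0.00069466,  0.0010983 ]), 'joint_efforts': array([ 2.12573195e-04, -6.00630569e+01,  6.82725571e-01, -2.99402761e+01,
        1.39990138e-02,  1.07833726e-02,  9.88506940e-06]), 'tool_pos': array([202.87004588, 590.64152378, 230.44324842]), 'ee_rot': array([ 5.13388284e-04,  8.13864397e-01,  5.81054291e-01, -6.25144632e-04]), 'ft_force': array([-0.5509877 ,  0.23944134,  0.22347283]), 'torque': array([ 0.00941558,  0.02550037, -0.02684532]), 'gripper_width': 1.0003356092206006}
scene {'intrinsics': array([[375.07942774,   0.        , 260.09758126],
       [  0.        , 375.07942774, 187.04491531],
       [  0.        ,   0.        ,   1.        ]]), 'xyz': array([265.11135464, 825.99230518, 626.66346003]), 'rotation': array([-0.24608886, -0.11030718,  0.42906374,  0.86207709])}
leaf [(0.63, [285, 211], 774)]
flap [(0.66, [277, 156], 545)]
leaf_bar [(0.83, [283, 211], 822)]
flap_bar [(0.65, [276, 159], 551)]
stand [(0.83, [280, 203], 4540)]
petri_dish [(0.8, [209, 218], 420)]
rubber_stopper []
weight_1 [(0.48, [237, 296], 189)]
top {'intrinsics': array([[376.00659987,   0.        , 253.85408263],
       [  0.        , 376.00659987, 189.62401126],
       [  0.        ,   0.        ,   1.        ]]), 'xyz': array([524.32070167, 208.63269159, 930.04285421]), 'rotation': array([ 0.71339626,  0.04601666, -0.03537484, -0.69835297])}
leaf [(0.97, [254, 223], 1107)]
flap []
leaf_bar [(0.64, [252, 217], 952)]
flap_bar [(0.79, [336, 169], 974)]
stand [(0.67, [290, 195], 7397)]
petri_dish [(0.57, [221, 157], 490)]
rubber_stopper [(0.46, [273, 146], 100)]
weight_1 [(0.32, [333, 168], 1006)]
```

View pics/scene0.png

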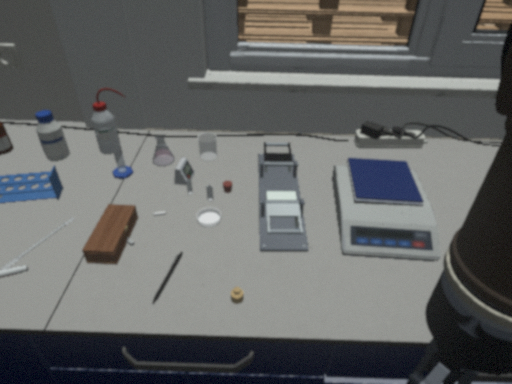

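View pics/top0.png

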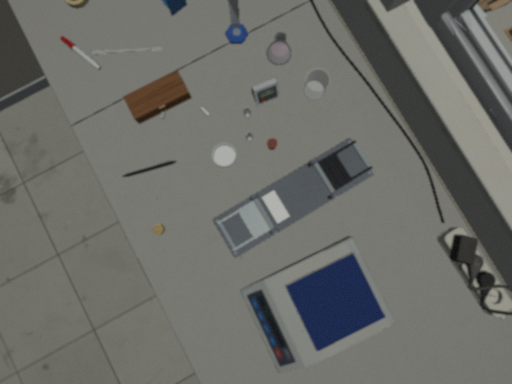

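```bash
python3 - <<'E'
import cv2
im=cv2.imread("pics/top0.png"); c=im[100:300,180:400]; cv2.imwrite("pics/topc.png",cv2.resize(c,None,fx=3,fy=3,interpolation=cv2.INTER_CUBIC)[:600])
im=cv2.imread("pics/scene0.png"); c=im[120:310,160:380]; cv2.imwrite("pics/scenec.png",cv2.resize(c,None,fx=3,fy=3,interpolation=cv2.INTER_CUBIC))
E
```

```text
(no output)
```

View pics/topc.png

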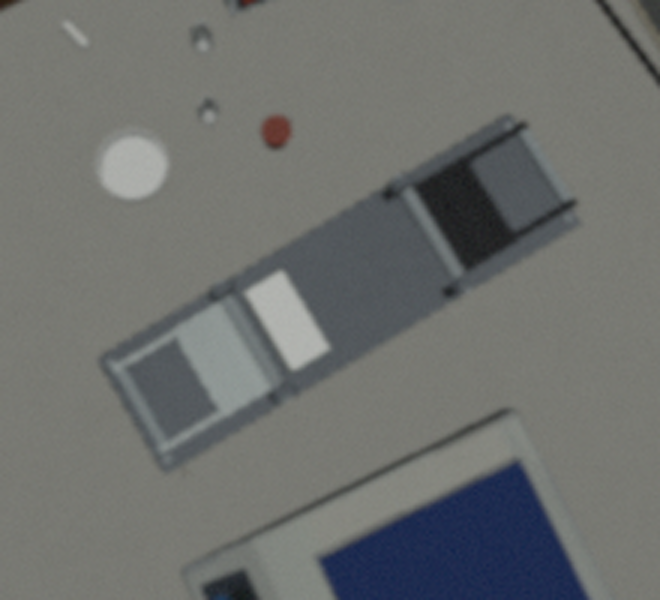

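View pics/scenec.png

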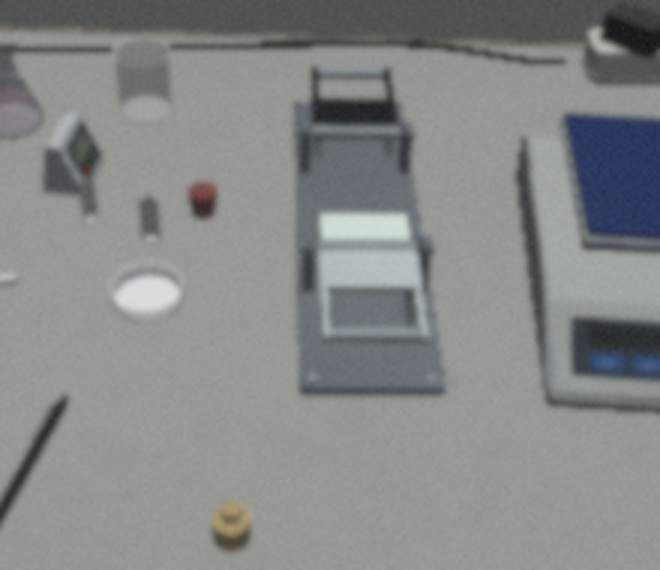

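```bash
cat > h.py <<'E'
import numpy as np, cv2
from cell import *
from scipy.spatial.transform import Rotation as R
from scipy.optimize import least_squares
def rot(c):
    q=c["rotation"]; return R.from_quat([q[1],q[2],q[3],q[0]]).as_matrix()
def proj(c,P):
    P=np.atleast_2d(P); p=(P-c["xyz"])@rot(c); K=c["intrinsics"]
    return np.c_[K[0,2]+K[0,0]*p[:,0]/-p[:,2], K[1,2]-K[1,1]*p[:,1]/-p[:,2]]
def unproj(c,uv,z):
    K=c["intrinsics"]; d=rot(c)@np.array([(uv[0]-K[0,2])/K[0,0],-(uv[1]-K[1,2])/K[1,1],-1])
    return c["xyz"]+d*(z-c["xyz"][2])/d[2]
E
python3 - <<'E'
from h import *
T=calibration("top");S=calibration("scene")
o=np.array([180,100])
tp=np.array([(101,360),(168,470),(578,222),(508,115)])/3+o
for u in tp: print(unproj(T,u,10).round(1))
os_=np.array([160,120])
sp=np.array([(300,391),(443,391)])/3+os_
for u in sp: print(unproj(S,u,10).round(1))
for n,uv,c in [("dish",(221,157),T),("stop",(272,144),T),("wt",(158.5,230),T)]: print(n,unproj(c,uv,10).round())
E
```

```text
[553.9 320.2  10. ]
[466.8 263.2  10. ]
[675.4 -68.2  10. ]
[764.2 -11.6  10. ]
[552.8 327.7  10. ]
[463.2 270.8  10. ]
dish [711. 307.  10.]
stop [746. 181.  10.]
wt [527. 454.  10.]
```

```bash
cat > fit.py <<'E'
from h import *
T=calibration("top");S=calibration("scene")
o=np.array([180,100]);os_=np.array([160,120])
def w(p,P):
    P=np.atleast_2d(P).astype(float);c,s=np.cos(p[2]),np.sin(p[2])
    return np.c_[p[0]+c*P[:,0]-s*P[:,1],p[1]+s*P[:,0]+c*P[:,1],P[:,2]]
M=[(55,195,10),(-55,195,10),(-55,-205,10),(55,-205,10)]
B=[(37,180,50),(-37,180,50)];F=[(37,-190,50),(-37,-190,50)]
cr=lambda L,off:(np.array(L)+.5)/3-.5+off
tp=cr([(101,360),(168,470),(578,222),(508,115),(115,365),(170,448),(525,127),(573,206)],o)
sp=cr([(300,391),(443,391),(325,332),(430,335),(314,70),(390,72)],os_)
mt=M+B+F; ms=[M[1],M[0]]  # check ordering
if __name__=="__main__":
    best=None
    ms=[M[0],M[1],B[0],B[1],F[0],F[1]]
    # p: x,y,yaw, + per-camera small image shifts
    def f(p): return np.r_[(proj(T,w(p,mt))-tp-p[3:5]).ravel(),(proj(S,w(p,ms))-sp-p[5:7]).ravel(),p[3:7]*1.0]
    r=least_squares(f,[610,130,.55,0,0,0,0],loss='soft_l1'); p=r.x; print(p.round(3)); print(f(p).reshape(-1,2).round(1))
    np.save("p.npy",p)
    for n,P in [("leaf_bar",(0,180,50)),("turned",(0,-20,50)),("hinge",(0,80,50)),("fhinge",(0,-85,50)),("flapbar",(0,-190,50))]: print(n,w(p,P).round(1))
    for n,c,off,cc,k in (("top",T,o,"topc",3),("scene",S,os_,"scenec",5)):
        im=cv2.imread(f"pics/{cc}.png"); q=lambda P:tuple(int(v) for v in ((proj(c,w(p,P))[0]-p[k:k+2]-off)*3))
        for L in (M,[(40,80,50),(40,180,50),(-40,180,50),(-40,80,50)],[(40,-85,50),(40,-190,50),(-40,-190,50),(-40,-85,50)]):
            for a,b in zip(L,L[1:]+L[:1]): cv2.line(im,q(a),q(b),(0,0,255),1)
        cv2.imwrite(f"pics/{n}_ov.png",im)
E
python3 fit.py
```

```text
[ 6.12829e+02  1.29927e+02  5.59000e-01 -2.19000e-01  1.35000e-01
 -1.36000e-01  1.41000e-01]
[[-1.1 -0.8]
 [-0.7  1.8]
 [ 2.5  0.4]
 [ 1.8 -1.3]
 [ 1.5  0.3]
 [-0.8  0.2]
 [-1.1 -0.1]
 [-0.2 -0.1]
 [-0.  -1.3]
 [ 1.5 -1.1]
 [ 0.1  0.7]
 [-1.3 -0.1]
 [ 0.1  0.9]
 [-0.4  0.5]
 [-0.2  0.1]
 [-0.1  0.1]]
leaf_bar [[517.4 282.6  50. ]]
turned [[623.4 113.   50. ]]
hinge [[570.4 197.8  50. ]]
fhinge [[657.9  57.8  50. ]]
flapbar [[713.5 -31.2  50. ]]
```

View pics/top_ov.png

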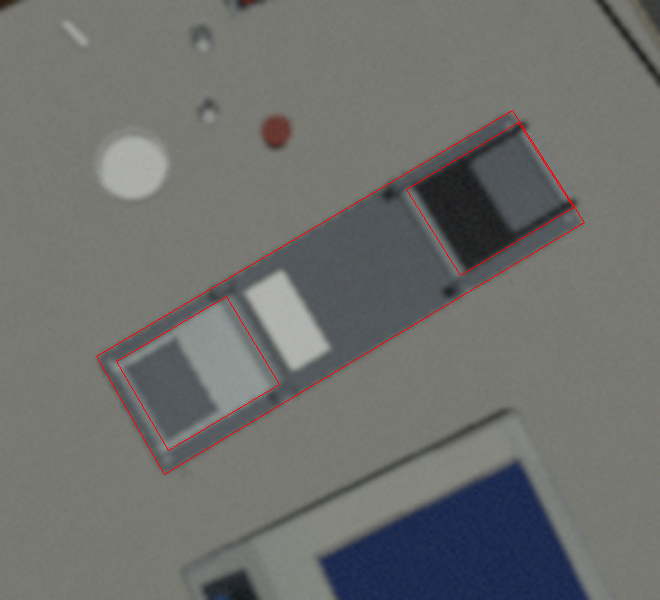

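View pics/scene_ov.png

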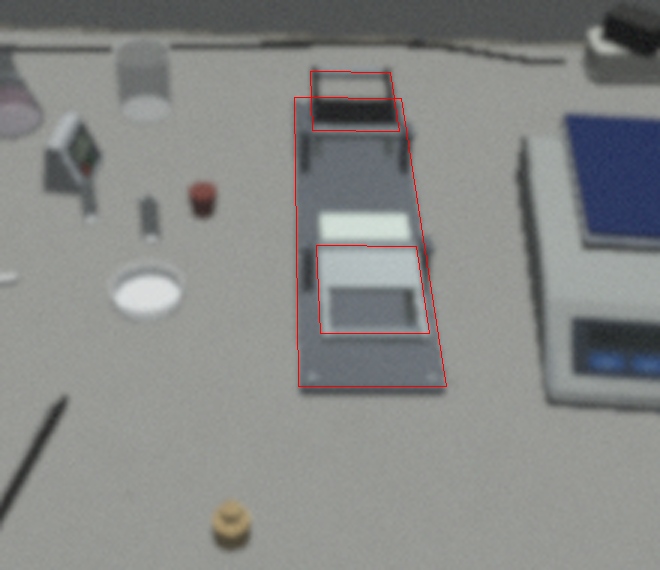

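Request:
servo_tool:
  increments:
    - [[3.9,-3.85,0],[0,0,6.4],40]
    - [[3.9,-3.85,0],[0,0,6.4],40]
    - [[3.9,-3.85,0],[0,0,6.4],40]
    - [[3.9,-3.85,0],[0,0,6.4],40]
    - [[3.9,-3.85,0],[0,0,6.4],40]
    - [[3.9,-3.85,0],[0,0,6.4],40]
    - [[3.9,-3.85,0],[0,0,6.4],40]
    - [[3.9,-3.85,0],[0,0,6.4],40]
  newtons: 30

```text
time_s: 1.9
tool_pos: [518.4, 277.3, 232.1]
ee_rot: [-0.001, 0.465, 0.885, 0.001]
ft_force: [0.3, 0.5, 0.0]
gripper_width: 0.403
```

Request:
servo_tool:
  increments:
    - [[-0.1,0.5,-3],[0,0,-2.5],40]
    - [[0,0,-4],[0,0,0],40]
    - [[0,0,-4],[0,0,0],40]
    - [[0,0,-2],[0,0,0],40]
    - [[0,0,0],[0,0,0],40]

```text
time_s: 2.52
tool_pos: [523.0, 275.7, 99.7]
ee_rot: [0.001, 0.489, 0.872, 0.002]
ft_force: [0.4, -0.3, 1.3]
gripper_width: 0.402
```

```bash
cat > snap.py <<'E'
import sys
from h import *
n=sys.argv[1]; x0,y0,x1,y1=map(int,sys.argv[2].split(",")); cam=sys.argv[3]
im=read_camera(cam); k=min(800/(x1-x0),600/(y1-y0))
cv2.imwrite(f"pics/{n}.png",cv2.resize(im[y0:y1,x0:x1],None,fx=k,fy=k,interpolation=cv2.INTER_CUBIC)[:600,:800])
s=get_state(); print(s["time_s"],s["tool_pos"].round(1),s["ft_force"].round(1),s["joints"].round(2))
E
python3 snap.py a1 180,140,380,290 scene; python3 snap.py a1t 180,130,340,250 top
```

```text
2.575 [523.5 276.  100.6] [-0.6 -0.2 -0. ] [-0.56  0.49 -0.    1.81  0.    0.83  1.55]
2.625 [524.1 276.4 101.6] [-0.1 -1.1  1.1] [-0.56  0.49 -0.    1.81  0.    0.83  1.55]
```

View pics/a1.png

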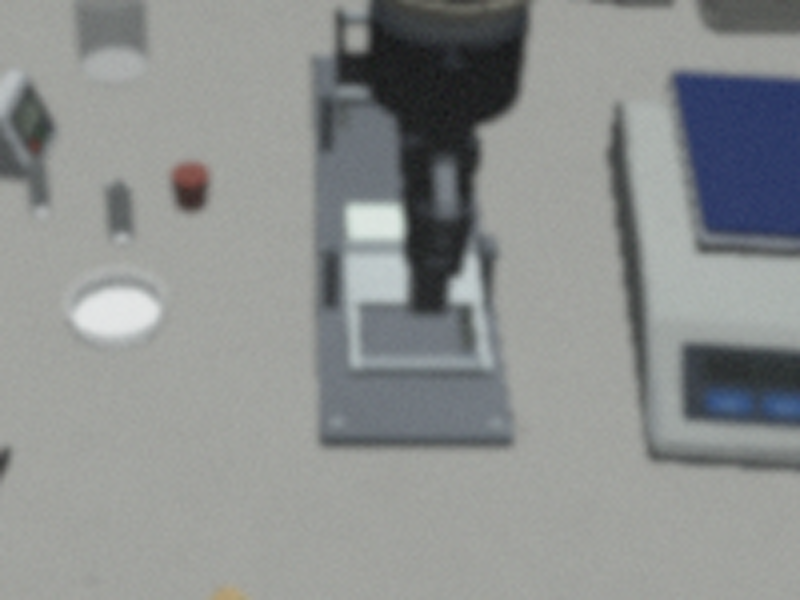

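View pics/a1t.png

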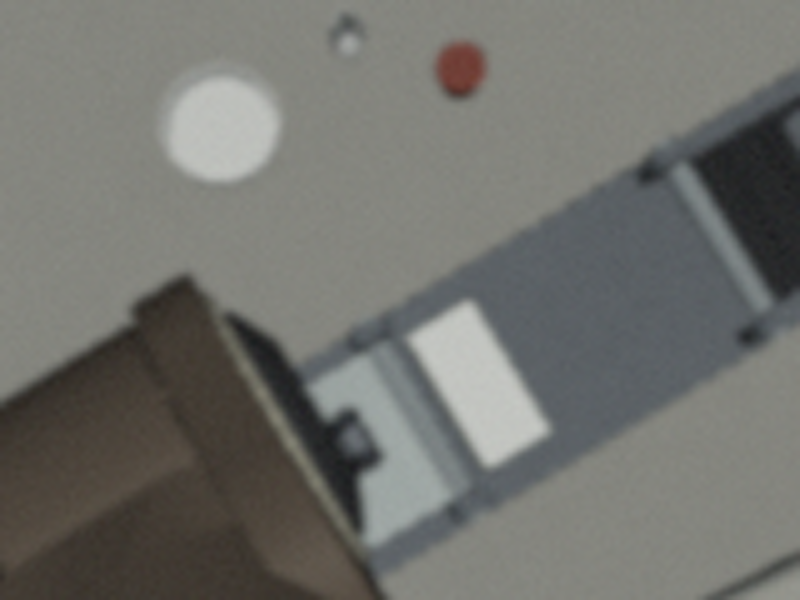

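```bash
python3 - <<'E'
from h import *
s=get_state();S=calibration("scene");p=s["tool_pos"]
q=s["ee_rot"];X=R.from_quat([q[1],q[2],q[3],q[0]]).as_matrix()[:,0]
print(p,X)
for d in (-25,25): print((proj(S,p+X*d)-[180,140])*4)
print((proj(S,p)-[180,140])*4)
E
```

```text
[524.06271372 276.39472642 101.55268313] [-5.21228911e-01  8.53416888e-01 -1.94945301e-04]
[[417.13534787 253.61438763]]
[[422.3041864  315.41508609]]
[[419.65560738 283.74761714]]
```

Request:
servo_tool:
  increments:
    - [[-0.7,0.6,0],[0,0,0.6],40]
    - [[0,0,-1],[0,0,0],40]
    - [[0,0,0],[0,0,0],40]

```text
time_s: 3.0
tool_pos: [517.7, 284.2, 93.9]
ee_rot: [0.003, 0.484, 0.875, 0.006]
ft_force: [0.6, -0.9, -0.2]
gripper_width: 0.402
```

Request:
servo_tool:
  increments:
    - [[0,-0.1,-1.5],[0,0,0],40]
    - [[0,0,-1.5],[0,0,0],40]
    - [[0,0,0],[0,0,0],40]

```text
time_s: 3.38
tool_pos: [517.6, 282.8, 61.5]
ee_rot: [0.003, 0.484, 0.875, 0.005]
ft_force: [0.5, 0.5, -0.3]
gripper_width: 0.402
```

```bash
python3 snap.py a2 240,180,320,240 scene
```

```text
3.425 [518.  283.   62.1] [ 0.  -0.7 -0.2] [-0.57  0.54 -0.01  1.85  0.01  0.74  1.54]
```

View pics/a2.png

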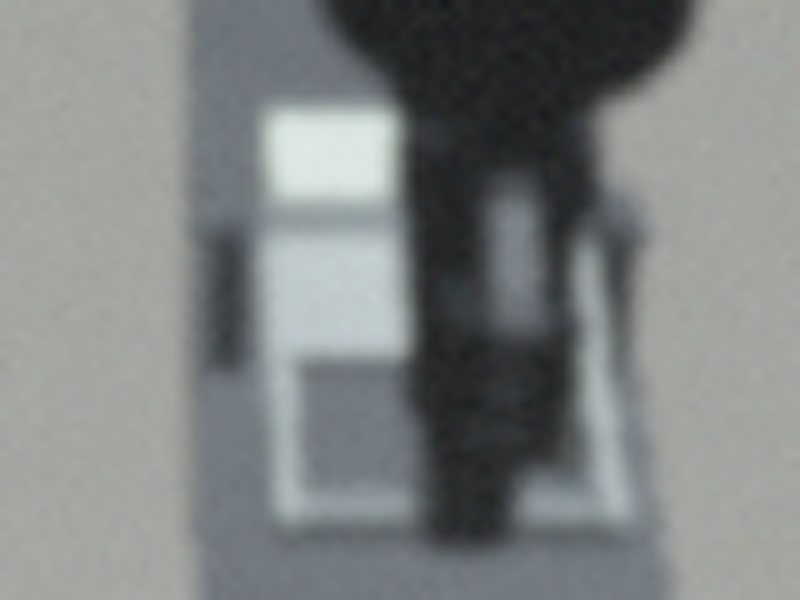

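```bash
python3 - <<'E'
from h import *
S=calibration("scene");p=np.load("p.npy")
for u in (280,455,630): 
  P=unproj(S,(240+u/10,180+(500)/10),50); c,s=np.cos(p[2]),np.sin(p[2]); d=P[:2]-p[:2]
  print(P.round(1),"stand",c*d[0]+s*d[1],-s*d[0]+c*d[1])
E
```

```text
[550.7 298.9  50. ] stand 36.85692425693472 176.26923574797206
[518.1 278.2  50. ] stand -1.785758176575925 175.9260224603492
[485.4 257.3  50. ] stand -40.53718038920344 175.58184337701198
```

Request:
servo_tool:
  increments:
    - [[0.05,-0.2,-1.5],[0,0,0],40]
    - [[0,0,-1.0],[0,0,0],40]
    - [[0,0,-0.5],[0,0,0],40]
    - [[0,0,0],[0,0,0],40]

```text
time_s: 3.92
tool_pos: [518.7, 280.6, 29.9]
ee_rot: [0.003, 0.484, 0.875, 0.006]
ft_force: [-0.6, -0.4, -0.3]
gripper_width: 0.4
```

Request:
servo_tool:
  increments:
    - [[0,0,0],[0,0,0],0]
    - [[0,0,0],[0,0,0],0]
    - [[0,0,0],[0,0,0],0]
    - [[0,0,0],[0,0,0],0]
  newtons: 25

```text
time_s: 4.42
tool_pos: [517.7, 282.8, 30.7]
ee_rot: [0.003, 0.483, 0.875, 0.006]
ft_force: [-1.5, 0.7, -0.6]
gripper_width: 0.104
```

```bash
python3 snap.py a3 240,180,320,240 scene
```

```text
4.475 [517.6 282.7  30.7] [-1.   0.3 -0.9] [-0.57  0.58 -0.01  1.86  0.01  0.68  1.54]
```

View pics/a3.png

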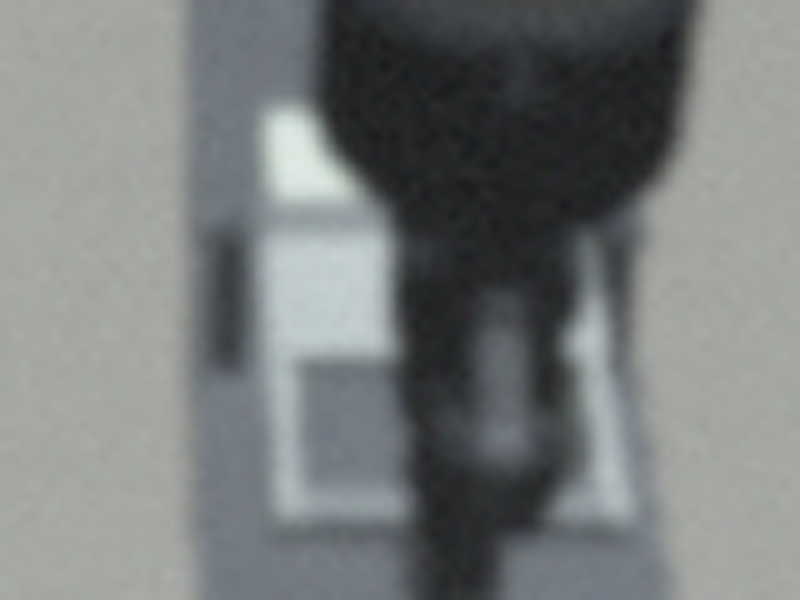

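```bash
cat > arc.py <<'E'
import sys
from h import *
# arc.py which target_deg... : rows from the current measured pose
p=np.load("p.npy");which=sys.argv[1];tg=[float(a) for a in sys.argv[2:]]
e=np.array([-np.sin(p[2]),np.cos(p[2])])
hy,r,sg=(80,100,1) if which=="leaf" else (-85,105,-1)
H=p[:2]+e*hy; s=get_state(); t=s["tool_pos"]; g=t+[0,0,19]
d=(g[:2]-H)@e*sg; print("theta now",np.degrees(np.arctan2(g[2]-50,d)).round(1),"r",np.hypot(d,g[2]-50).round(1),"lat",((g[:2]-H)@np.array([e[1],-e[0]])).round(1),"F",s["ft_force"].round(1),"w",s["gripper_width"].round(3),s["time_s"])
prev=t
for a in tg:
    a=np.radians(a);q=np.r_[H+e*sg*r*np.cos(a),50+r*np.sin(a)-19]
    print(((q-prev)/10).round(2)); prev=q
E
python3 arc.py leaf 0 5 10 15 20 25 30 35 40
```

```text
Traceback (most recent call last):
  File "arc.py", line 8, in <module>
    d=(g[:2]-H)@e*sg; print("theta now",np.degrees(np.arctan2(g[2]-50,d)).round(1),"r",np.hypot(d,g[2]-50).round(1),"lat",((g[:2]-H)@np.array([e[1],-e[0]])).round(1),"F",s["ft_force"].round(1),"w",s["gripper_width"].round(3),s["time_s"])
                                                                                                                                                                                                     ^^^^^^^^^^^^^^^^^^^^^^^^
AttributeError: 'float' object has no attribute 'round'
```

```bash
sed -i 's/s\["gripper_width"\].round(3)/round(s["gripper_width"],3)/' arc.py; python3 arc.py leaf 0 5 10 15 20 25 30 35 40
```

```text
theta now -0.2 r 100.1 lat 0.2 F [-1.   0.3 -0.9] w 0.104 4.475
[-0.02 -0.02  0.03]
[ 0.02 -0.03  0.87]
[ 0.06 -0.1   0.86]
[ 0.1  -0.16  0.85]
[ 0.14 -0.22  0.83]
[ 0.18 -0.28  0.81]
[ 0.21 -0.34  0.77]
[ 0.25 -0.4   0.74]
[ 0.28 -0.45  0.69]
```

Request:
servo_tool:
  increments:
    - [[0.0,-0.05,0.9],[0,0,0],0]
    - [[0.06,-0.1,0.86],[0,0,0],0]
    - [[0.1,-0.16,0.85],[0,0,0],0]
    - [[0,0,0],[0,0,0],0]

```text
time_s: 4.97
tool_pos: [519.7, 279.4, 59.2]
ee_rot: [0.003, 0.484, 0.875, 0.007]
ft_force: [-0.4, 0.5, -1.8]
gripper_width: 0.101
```

```bash
python3 arc.py leaf 15 20 25 30 35 40 45 50
```

```text
theta now 16.3 r 100.1 lat 0.3 F [-0.4  0.5 -1.8] w 0.101 4.975
[-0.05  0.03 -0.23]
[ 0.14 -0.22  0.83]
[ 0.18 -0.28  0.81]
[ 0.21 -0.34  0.77]
[ 0.25 -0.4   0.74]
[ 0.28 -0.45  0.69]
[ 0.31 -0.5   0.64]
[ 0.34 -0.55  0.59]
```

Lifting cleanly with low force. Continue.

Request:
servo_tool:
  increments:
    - [[0.15,-0.24,0.8],[0,0,0],0]
    - [[0.18,-0.28,0.81],[0,0,0],0]
    - [[0.21,-0.34,0.77],[0,0,0],0]
    - [[0.25,-0.4,0.74],[0,0,0],0]
    - [[0.28,-0.45,0.69],[0,0,0],0]
    - [[0.31,-0.5,0.64],[0,0,0],0]
    - [[0.34,-0.55,0.59],[0,0,0],0]

```text
time_s: 5.85
tool_pos: [537.9, 250.4, 113.0]
ee_rot: [0.003, 0.484, 0.875, 0.007]
ft_force: [0.2, 1.4, -1.4]
gripper_width: 0.107
```

```bash
python3 arc.py leaf 55 60 65 70 75 80 85 90
```

```text
theta now 53.0 r 102.7 lat 0.3 F [ 0.2  1.4 -1.4] w 0.107 5.85
[ 0.21 -0.39 -0.01]
[ 0.39 -0.62  0.47]
[ 0.41 -0.66  0.4 ]
[ 0.43 -0.68  0.33]
[ 0.44 -0.71  0.26]
[ 0.45 -0.72  0.19]
[ 0.46 -0.73  0.11]
[ 0.46 -0.74  0.04]
```

Request:
servo_tool:
  increments:
    - [[0.3,-0.5,0.1],[0,0,0],0]
    - [[0.39,-0.62,0.45],[0,0,0],0]
    - [[0.41,-0.66,0.38],[0,0,0],0]
    - [[0.43,-0.68,0.3],[0,0,0],0]
    - [[0.44,-0.71,0.22],[0,0,0],0]
    - [[0.45,-0.72,0.15],[0,0,0],0]

```text
time_s: 6.6
tool_pos: [562.1, 212.0, 132.6]
ee_rot: [0.001, 0.483, 0.876, 0.009]
ft_force: [-2.2, 0.9, 4.8]
gripper_width: 0.102
```

```bash
python3 snap.py a4 180,140,380,290 scene; python3 arc.py leaf 85 90 95 100 105 110 115 120
```

```text
6.65 [563.1 210.6 132.9] [-2.2  0.7  5.2] [-0.43  0.46  0.    1.77 -0.01  0.89  1.7 ]
theta now 81.8 r 103.0 lat 0.5 F [-2.2  0.7  5.2] w 0.1 6.65
[ 0.27 -0.54 -0.23]
[ 0.46 -0.74  0.04]
[ 0.46 -0.74 -0.04]
[ 0.46 -0.73 -0.11]
[ 0.45 -0.72 -0.19]
[ 0.44 -0.71 -0.26]
[ 0.43 -0.68 -0.33]
[ 0.41 -0.66 -0.4 ]
```

View pics/a4.png

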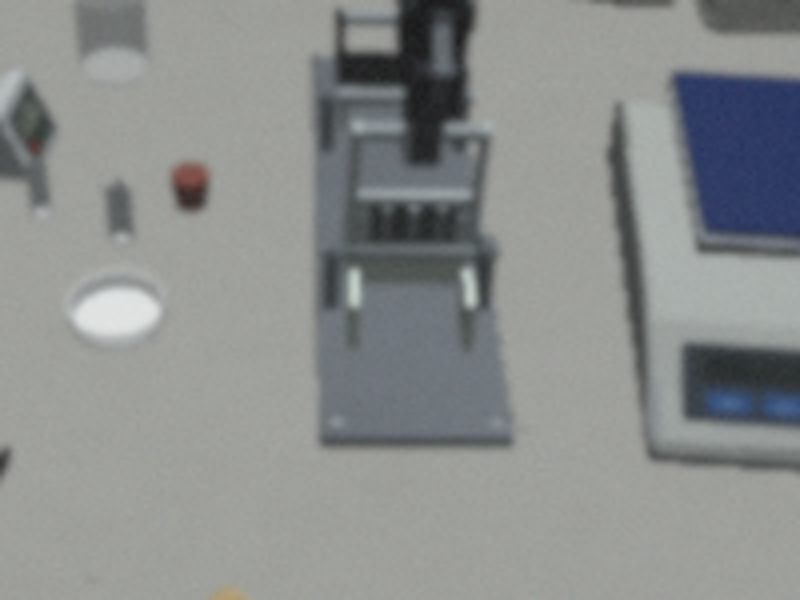

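Request:
servo_tool:
  increments:
    - [[0.35,-0.6,-0.15],[0,0,0],0]
    - [[0.46,-0.74,0.0],[0,0,0],0]
    - [[0.46,-0.74,-0.06],[0,0,0],0]
    - [[0.46,-0.73,-0.13],[0,0,0],0]
    - [[0.45,-0.72,-0.2],[0,0,0],0]
    - [[0.44,-0.71,-0.26],[0,0,0],0]

```text
time_s: 7.4
tool_pos: [592.2, 164.3, 126.0]
ee_rot: [0.003, 0.484, 0.875, 0.009]
ft_force: [0.8, 1.3, -0.5]
gripper_width: 0.102
```

```bash
python3 arc.py leaf 110 115 120 125 130 135 140 145 150
```

```text
theta now 112.8 r 103.1 lat 0.7 F [ 0.8  1.3 -0.5] w 0.102 7.4
[-0.36  0.44 -0.11]
[ 0.43 -0.68 -0.33]
[ 0.41 -0.66 -0.4 ]
[ 0.39 -0.62 -0.47]
[ 0.37 -0.59 -0.53]
[ 0.34 -0.55 -0.59]
[ 0.31 -0.5  -0.64]
[ 0.28 -0.45 -0.69]
[ 0.25 -0.4  -0.74]
```

Request:
servo_tool:
  increments:
    - [[0.3,-0.5,-0.4],[0,0,0],0]
    - [[0.39,-0.62,-0.5],[0,0,0],0]
    - [[0.37,-0.59,-0.53],[0,0,0],0]
    - [[0.34,-0.55,-0.6],[0,0,0],0]
    - [[0.31,-0.5,-0.65],[0,0,0],0]

```text
time_s: 8.02
tool_pos: [611.3, 133.9, 97.3]
ee_rot: [0.004, 0.484, 0.875, 0.009]
ft_force: [0.5, 0.8, -0.0]
gripper_width: 0.109
```

```bash
python3 arc.py leaf 140 145 150 155 160 165 170 175 180
```

```text
theta now 138.8 r 100.7 lat 0.8 F [ 0.5  0.8 -0. ] w 0.109 8.025
[-0.02 -0.11 -0.21]
[ 0.28 -0.45 -0.69]
[ 0.25 -0.4  -0.74]
[ 0.21 -0.34 -0.77]
[ 0.18 -0.28 -0.81]
[ 0.14 -0.22 -0.83]
[ 0.1  -0.16 -0.85]
[ 0.06 -0.1  -0.86]
[ 0.02 -0.03 -0.87]
```

Request:
servo_tool:
  increments:
    - [[0.25,-0.45,-0.8],[0,0,0],0]
    - [[0.25,-0.4,-0.74],[0,0,0],0]
    - [[0.21,-0.34,-0.77],[0,0,0],0]
    - [[0.18,-0.28,-0.8],[0,0,0],0]

```text
time_s: 8.52
tool_pos: [621.0, 118.3, 63.9]
ee_rot: [0.004, 0.484, 0.875, 0.009]
ft_force: [0.3, 1.5, 1.1]
gripper_width: 0.104
```

```bash
python3 arc.py leaf 160 165 170 175 180
```

```text
theta now 160.8 r 99.8 lat 0.8 F [0.3 1.5 1.1] w 0.104 8.525
[-0.08 -0.02  0.13]
[ 0.14 -0.22 -0.83]
[ 0.1  -0.16 -0.85]
[ 0.06 -0.1  -0.86]
[ 0.02 -0.03 -0.87]
```

Request:
servo_tool:
  increments:
    - [[0.1,-0.2,-0.7],[0,0,0],0]
    - [[0.1,-0.14,-0.7],[0,0,0],0]
    - [[0.05,-0.1,-0.6],[0,0,0],0]
    - [[0.03,-0.05,-0.4],[0,0,0],0]
    - [[0,0,-0.2],[0,0,0],0]

```text
time_s: 9.15
tool_pos: [624.0, 113.7, 35.6]
ee_rot: [0.003, 0.484, 0.875, 0.009]
ft_force: [1.7, -0.2, 1.6]
gripper_width: 0.103
```

```bash
python3 arc.py leaf 180
```

```text
theta now 177.4 r 99.8 lat 0.8 F [ 1.7 -0.2  1.6] w 0.103 9.15
[-0.05 -0.07 -0.46]
```

Request:
servo_tool:
  increments:
    - [[0,0,-0.25],[0,0,0],0]
    - [[0,0,-0.25],[0,0,0],0]
    - [[0,0,-0.15],[0,0,0],0]
    - [[0,0,0],[0,0,0],0]

```text
time_s: 9.65
tool_pos: [624.1, 113.4, 28.9]
ee_rot: [0.004, 0.484, 0.875, 0.009]
ft_force: [-0.1, 0.5, 1.8]
gripper_width: 0.106
```

```bash
python3 snap.py a5 180,140,380,290 scene;python3 arc.py leaf 180
```

```text
9.7 [624.1 113.5  29. ] [0.8 0.3 0.3] [-0.26  0.64  0.01  1.75 -0.02  0.73  1.9 ]
theta now -178.8 r 99.9 lat 0.9 F [0.8 0.3 0.3] w 0.101 9.7
[-0.07 -0.05  0.2 ]
```

View pics/a5.png

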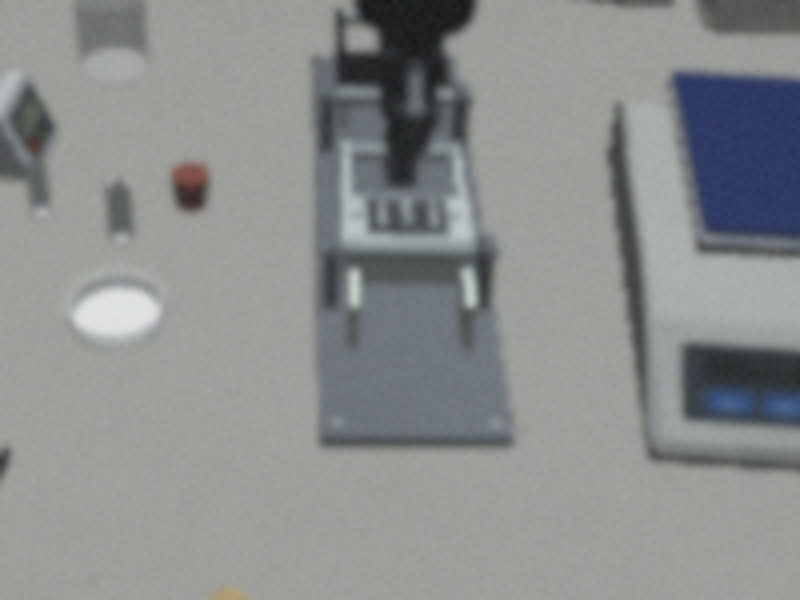

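Request:
servo_tool:
  increments:
    - [[0,0,-0.25],[0,0,0],0]
    - [[0,0,-0.2],[0,0,0],0]
    - [[0,0,0],[0,0,0],0]

```text
time_s: 10.07
tool_pos: [624.1, 113.5, 28.8]
ee_rot: [0.004, 0.484, 0.875, 0.009]
ft_force: [0.7, 0.7, -0.9]
gripper_width: 0.104
```

```bash
python3 arc.py leaf 180
```

```text
theta now -178.8 r 100.0 lat 0.9 F [ 0.7  0.7 -0.9] w 0.104 10.075
[-0.07 -0.05  0.22]
```

Request:
servo_tool:
  increments:
    - [[0,0,0],[0,0,0],25]
    - [[0,0,0],[0,0,0],40]
    - [[0,0,0],[0,0,0],40]
    - [[0,0,0.5],[0,0,0],40]
    - [[0,0,2],[0,0,0],40]
    - [[0,0,4],[0,0,0],40]
    - [[0,0,5],[0,0,0],40]
    - [[0,0,0],[0,0,0],40]

```text
time_s: 11.08
tool_pos: [623.3, 112.7, 150.4]
ee_rot: [0.004, 0.484, 0.875, 0.009]
ft_force: [1.4, 0.3, -0.2]
gripper_width: 0.4
```

```bash
python3 snap.py a6 180,140,380,290 scene;python3 arc.py flap 0
```

```text
11.125 [621.9 112.4 148.1] [-1.1 -0.8 -0.4] [-0.27  0.49  0.02  1.68 -0.02  0.95  1.89]
theta now 119.2 r 134.1 lat -1.6 F [-1.1 -0.8 -0.4] w 0.403 11.125
[  9.16 -14.36 -11.71]
```

View pics/a6.png

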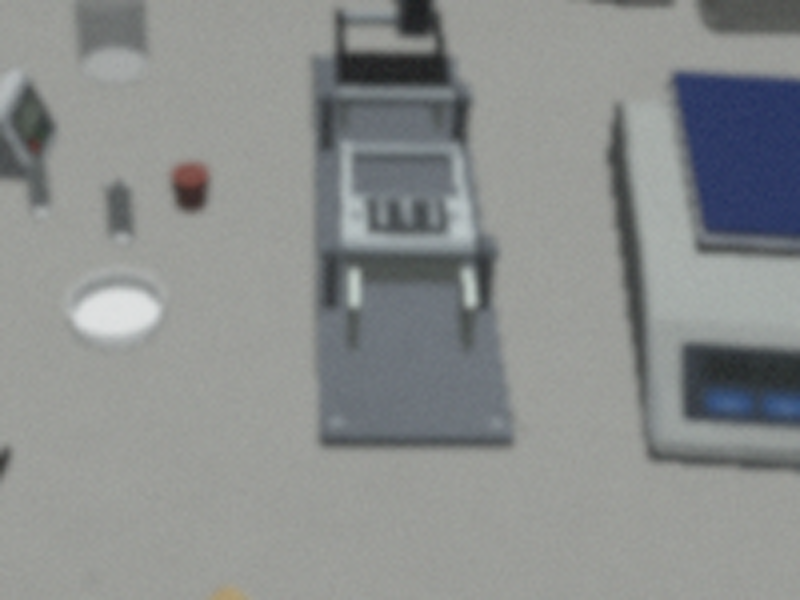

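Request:
servo_tool:
  increments:
    - [[2.3,-3.6,0],[0,0,0],40]
    - [[2.3,-3.6,0],[0,0,0],40]
    - [[2.3,-3.6,0],[0,0,0],40]
    - [[2.3,-3.6,0],[0,0,0],40]
    - [[0,0,0],[0,0,0],40]
    - [[0,0,0],[0,0,0],40]

```text
time_s: 11.88
tool_pos: [712.0, -34.0, 144.7]
ee_rot: [-0.001, 0.483, 0.876, 0.006]
ft_force: [-0.2, 0.6, -0.6]
gripper_width: 0.401
```

```bash
python3 arc.py flap 0
```

```text
theta now 46.9 r 155.9 lat -2.8 F [-0.2  0.6 -0.6] w 0.401 11.875
[  0.15   0.28 -11.37]
```

Request:
servo_tool:
  increments:
    - [[0.15,0.28,-3],[0,0,0],40]
    - [[0,0,-3],[0,0,0],40]
    - [[0,0,-1.5],[0,0,0],40]
    - [[0,0,0],[0,0,0],40]

```text
time_s: 12.38
tool_pos: [711.7, -25.8, 68.1]
ee_rot: [-0.002, 0.48, 0.877, 0.007]
ft_force: [-0.5, 0.2, -0.0]
gripper_width: 0.398
```

```bash
python3 snap.py b1 240,120,320,180 scene; python3 arc.py flap 0
```

```text
12.425 [712.2 -25.8  69. ] [-0.2  0.6  0.1] [-0.05  0.71  0.04  1.51 -0.05  0.93  2.15]
theta now 20.8 r 106.8 lat 1.7 F [-0.2  0.6  0.1] w 0.4 12.425
[ 0.13 -0.53 -3.8 ]
```

View pics/b1.png

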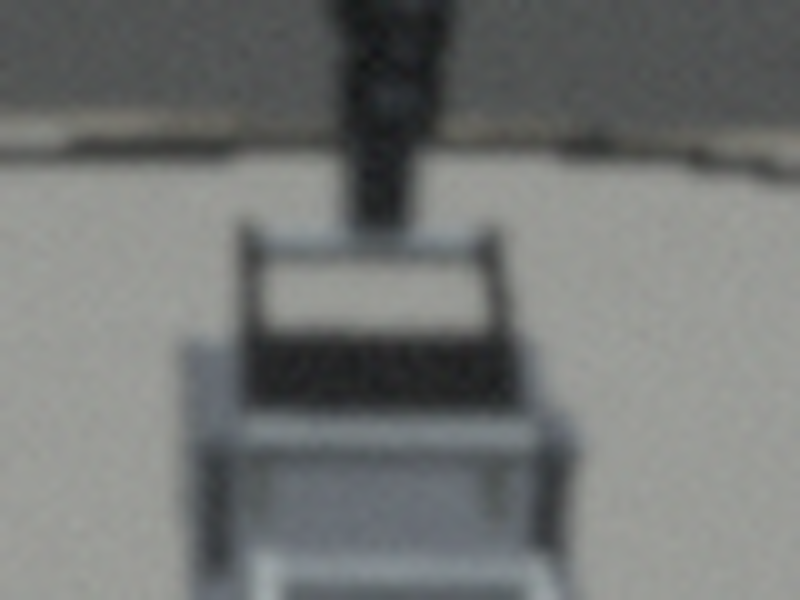

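```bash
python3 - <<'E'
from h import *
from fit import w
S=calibration("scene");p=np.load("p.npy");e=np.array([-np.sin(p[2]),np.cos(p[2]),0])
t=get_state()["tool_pos"]
f=lambda P:((proj(S,P)[0]-[240,120])*10).round()
print("bar",f(w(p,(0,-190,50))),f(w(p,(33,-190,50))),f(w(p,(-33,-190,50))),"+5y",f(w(p,(0,-185,50))))
print("tcp",f(t),"front in",f(t+e*17),"front out",f(t+e*30))
E
```

```text
bar [367. 242.] [257. 241.] [478. 243.] +5y [368. 251.]
tcp [365. 195.] front in [368. 225.] front out [370. 248.]
```

Request:
servo_tool:
  increments:
    - [[0.13,-0.5,-0.3],[0,0,0],40]
    - [[0,0,-0.3],[0,0,0],40]
    - [[0,0,0],[0,0,0],40]

```text
time_s: 12.8
tool_pos: [715.3, -31.3, 65.7]
ee_rot: [0.0, 0.48, 0.877, 0.008]
ft_force: [-0.2, -0.1, 0.6]
gripper_width: 0.399
```

```bash
python3 arc.py flap 0
```

```text
theta now 18.1 r 111.5 lat 1.5 F [-0.2 -0.1  0.6] w 0.399 12.8
[-0.18  0.01 -3.47]
```

Request:
servo_tool:
  increments:
    - [[-0.18,0,-1],[0,0,0],40]
    - [[0,0,-1],[0,0,0],40]
    - [[0,0,-0.7],[0,0,0],40]
    - [[0,0,0],[0,0,0],40]

```text
time_s: 13.3
tool_pos: [713.0, -31.3, 36.5]
ee_rot: [0.0, 0.48, 0.877, 0.008]
ft_force: [0.9, 0.6, -0.8]
gripper_width: 0.399
```

```bash
python3 arc.py flap 0; python3 snap.py b2 240,120,320,180 scene
```

```text
theta now 3.0 r 105.0 lat -0.5 F [ 0.9  0.6 -0.8] w 0.399 13.3
[ 0.05  0.01 -0.55]
13.35 [713.3 -31.3  36.9] [-0.4 -0.1  0.9] [-0.04  0.74  0.03  1.52 -0.05  0.87  2.16]
```

View pics/b2.png

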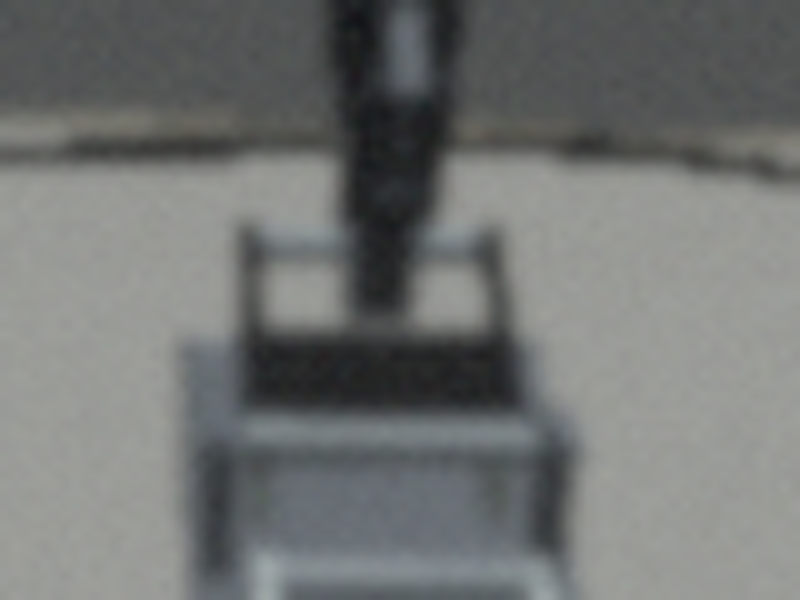

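Request:
servo_tool:
  increments:
    - [[0,0,-0.6],[0,0,0],40]
    - [[0,0,0],[0,0,0],20]
    - [[0,0,0],[0,0,0],0]
    - [[0,0,0],[0,0,0],0]
    - [[0,0,0],[0,0,0],0]
  newtons: 25

```text
time_s: 13.98
tool_pos: [713.7, -31.0, 31.3]
ee_rot: [0.001, 0.48, 0.877, 0.009]
ft_force: [-0.6, 0.7, -0.5]
gripper_width: 0.107
```

```bash
python3 arc.py flap 0 5 10 15 20 25 30 35 40
```

```text
theta now 0.1 r 104.9 lat 0.2 F [-0.6  0.7 -0.5] w 0.107 13.975
[-0.01 -0.02 -0.03]
[-0.02  0.03  0.92]
[-0.06  0.1   0.91]
[-0.11  0.17  0.89]
[-0.15  0.23  0.87]
[-0.19  0.3   0.85]
[-0.22  0.36  0.81]
[-0.26  0.42  0.77]
[-0.3   0.47  0.73]
```

Gripped, centred on the predicted bar. Raise.

Request:
servo_tool:
  increments:
    - [[-0.02,0.03,0.9],[0,0,0],0]
    - [[-0.06,0.1,0.9],[0,0,0],0]
    - [[-0.11,0.17,0.89],[0,0,0],0]
    - [[-0.15,0.23,0.87],[0,0,0],0]
    - [[-0.19,0.3,0.85],[0,0,0],0]

```text
time_s: 14.6
tool_pos: [708.3, -22.4, 78.3]
ee_rot: [0.001, 0.481, 0.877, 0.009]
ft_force: [0.3, 0.5, -2.0]
gripper_width: 0.106
```

```bash
python3 arc.py flap 30 35 40 45 50 55 60 65
```

```text
theta now 26.5 r 105.9 lat 0.2 F [ 0.3  0.5 -2. ] w 0.106 14.6
[-0.22  0.32  0.52]
[-0.26  0.42  0.77]
[-0.3   0.47  0.73]
[-0.33  0.52  0.68]
[-0.36  0.57  0.62]
[-0.39  0.62  0.56]
[-0.41  0.66  0.49]
[-0.43  0.69  0.42]
```

Request:
servo_tool:
  increments:
    - [[-0.24,0.36,0.65],[0,0,0],0]
    - [[-0.26,0.42,0.74],[0,0,0],0]
    - [[-0.3,0.47,0.7],[0,0,0],0]
    - [[-0.33,0.52,0.64],[0,0,0],0]
    - [[-0.36,0.57,0.58],[0,0,0],0]

```text
time_s: 15.22
tool_pos: [694.0, 0.5, 115.4]
ee_rot: [0.003, 0.481, 0.877, 0.009]
ft_force: [1.9, -1.7, 1.4]
gripper_width: 0.103
```

```bash
python3 arc.py flap 55 60 65 70 75 80 85 90
```

```text
theta now 51.2 r 108.2 lat 0.2 F [ 1.9 -1.7  1.4] w 0.103 15.225
[-0.42  0.63  0.16]
[-0.41  0.66  0.49]
[-0.43  0.69  0.42]
[-0.45  0.72  0.35]
[-0.46  0.74  0.28]
[-0.47  0.76  0.2 ]
[-0.48  0.77  0.12]
[-0.49  0.78  0.04]
```

Request:
servo_tool:
  increments:
    - [[-0.38,0.6,0.2],[0,0,0],0]
    - [[-0.4,0.65,0.44],[0,0,0],0]
    - [[-0.42,0.67,0.38],[0,0,0],0]
    - [[-0.4,0.64,0.28],[0,0,0],0]
    - [[-0.3,0.45,0.15],[0,0,0],0]
    - [[0,0,0],[0,0,0],0]

```text
time_s: 15.98
tool_pos: [675.9, 29.5, 135.1]
ee_rot: [0.007, 0.482, 0.876, 0.009]
ft_force: [1.0, -3.2, 4.6]
gripper_width: 0.102
```

```bash
python3 arc.py flap 80 82 84 86 88 90;  python3 snap.py b3 220,90,340,180 scene
```

```text
theta now 72.1 r 109.4 lat 0.3 F [ 1.  -3.2  4.6] w 0.102 15.975
[-0.84  1.29 -0.07]
[-0.19  0.31  0.06]
[-0.19  0.31  0.04]
[-0.19  0.31  0.03]
[-0.19  0.31  0.02]
[-0.19  0.31  0.01]
16.025 [676.   29.3 135. ] [-0.4 -3.3  5. ] [-0.14  0.57  0.04  1.58 -0.03  0.97  2.05]
```

View pics/b3.png

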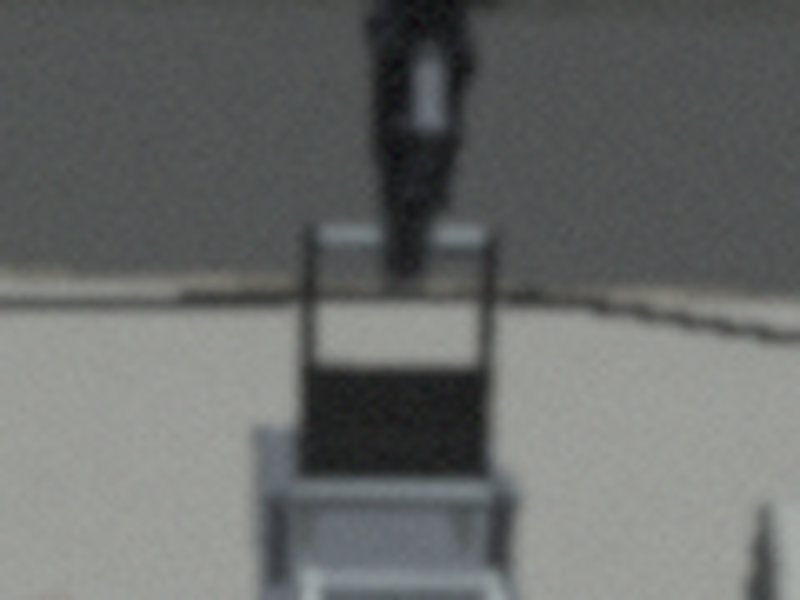

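Request:
servo_tool:
  increments:
    - [[-0.36,0.56,0.1],[0,0,0],0]
    - [[-0.36,0.56,0.1],[0,0,0],0]
    - [[-0.36,0.56,0.05],[0,0,0],0]
    - [[-0.25,0.4,0],[0,0,0],0]
    - [[-0.1,0.15,0],[0,0,0],0]
    - [[0,0,0],[0,0,0],0]

```text
time_s: 16.77
tool_pos: [660.7, 53.7, 139.1]
ee_rot: [0.007, 0.482, 0.876, 0.009]
ft_force: [0.2, -1.2, 5.0]
gripper_width: 0.103
```

```bash
python3 arc.py flap 90
```

```text
theta now 87.3 r 108.2 lat 0.2 F [ 0.2 -1.2  5. ] w 0.103 16.775
[-0.29  0.42 -0.31]
```

Request:
servo_tool:
  increments:
    - [[-0.15,0.22,-0.05],[0,0,0],0]
    - [[-0.13,0.2,-0.05],[0,0,0],0]
    - [[0,0,0],[0,0,0],0]
    - [[0,0,0],[0,0,0],0]

```text
time_s: 17.27
tool_pos: [656.6, 60.5, 138.8]
ee_rot: [0.006, 0.482, 0.876, 0.01]
ft_force: [0.3, -1.4, 6.4]
gripper_width: 0.104
```

```bash
python3 arc.py flap 90;  python3 snap.py c1 220,90,340,180 scene;  python3 snap.py c2 280,110,400,200 top; python3 arc.py flap 90
python3 - <<'E'
from h import *
from fit import w
S=calibration("scene");p=np.load("p.npy")
f=lambda P:((proj(S,w(p,P))[0]-[220,90])*6.667).round()
for a in (80,85,90,95,100):
  t=np.radians(a);print(a,[f((x,-85-105*np.cos(t),50+105*np.sin(t))) for x in (33,-33)],"panel edge",f((0,-85-55*np.cos(t),50+55*np.sin(t))))
E
```

```text
theta now 91.5 r 107.9 lat 0.3 F [ 0.3 -1.4  6.4] w 0.104 17.275
[ 0.13 -0.26 -0.28]
17.325 [656.5  60.6 138.8] [-0.7 -3.   5.6] [-0.18  0.54  0.03  1.62 -0.03  0.96  2.  ]
17.375 [656.5  60.5 138.8] [-0.5 -2.   5.5] [-0.18  0.54  0.03  1.62 -0.03  0.96  2.  ]
theta now 91.6 r 107.9 lat 0.2 F [-0.5 -2.   5.5] w 0.107 17.375
[ 0.14 -0.27 -0.28]
80 [array([318., 248.]), array([485., 250.])] panel edge [396. 368.]
85 [array([318., 256.]), array([487., 258.])] panel edge [397. 373.]
90 [array([319., 267.]), array([489., 269.])] panel edge [397. 378.]
95 [array([320., 279.]), array([491., 281.])] panel edge [398. 385.]
100 [array([320., 294.]), array([493., 296.])] panel edge [399. 393.]
```

View pics/c1.png

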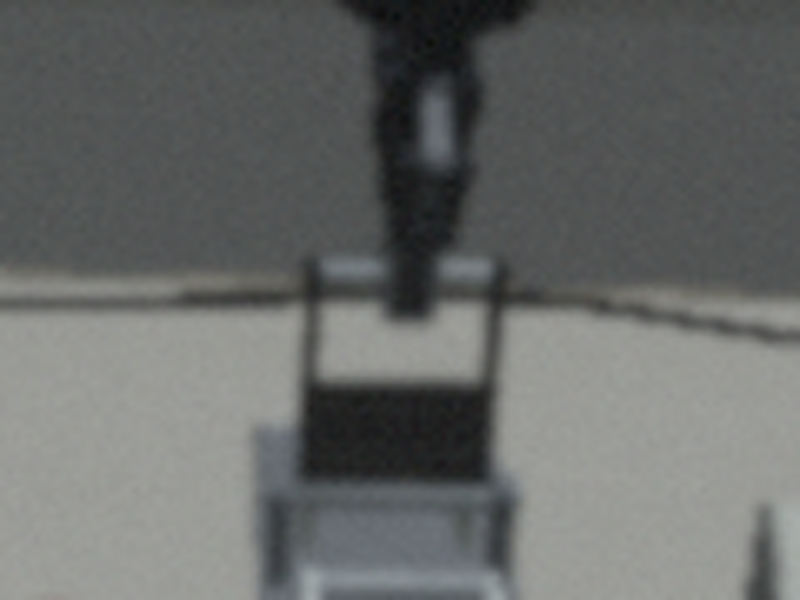

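View pics/c2.png

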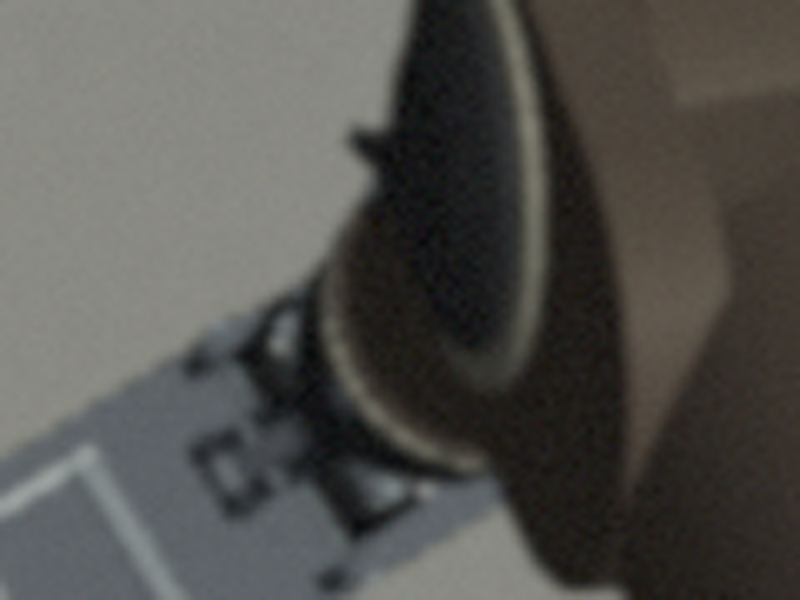

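Request:
servo_tool:
  increments:
    - [[0.1,-0.15,-0.05],[0,0,0],0]
    - [[0,0,0],[0,0,0],0]
    - [[0,0,0],[0,0,0],0]
    - [[0,0,0],[0,0,0],0]

```text
time_s: 17.88
tool_pos: [656.0, 61.2, 138.8]
ee_rot: [0.004, 0.481, 0.877, 0.01]
ft_force: [-0.1, -2.2, 4.5]
gripper_width: 0.103
```

```bash
python3 arc.py flap 90; python3 snap.py d1 180,100,380,250 scene; python3 arc.py flap 90
```

```text
theta now 92.0 r 107.9 lat 0.2 F [-0.1 -2.2  4.5] w 0.103 17.875
[ 0.18 -0.33 -0.28]
17.925 [656.   61.3 138.8] [-0.8 -1.7  5.9] [-0.18  0.54  0.03  1.62 -0.03  0.96  2.  ]
theta now 92.1 r 107.9 lat 0.2 F [-0.8 -1.7  5.9] w 0.101 17.925
[ 0.18 -0.34 -0.28]
```

View pics/d1.png

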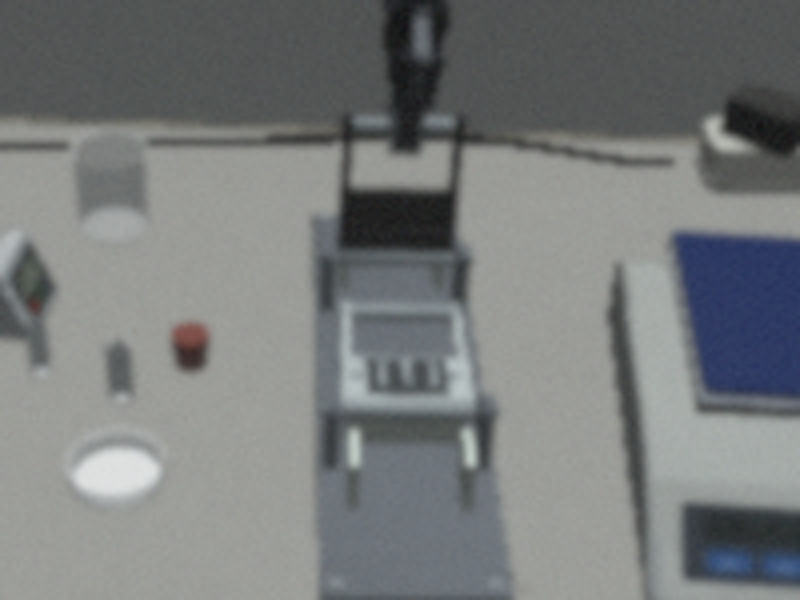

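Request:
servo_tool:
  increments:
    - [[0.2,-0.33,-0.1],[0,0,0],0]
    - [[0.05,-0.1,0],[0,0,0],0]
    - [[0,0,0],[0,0,0],0]
    - [[0,0,0],[0,0,0],0]

```text
time_s: 18.42
tool_pos: [656.5, 60.5, 138.7]
ee_rot: [0.002, 0.48, 0.877, 0.011]
ft_force: [-0.6, -1.8, 6.2]
gripper_width: 0.102
```

```bash
python3 arc.py flap 90; python3 snap.py e1 220,90,340,180 scene; python3 arc.py flap 90
```

```text
theta now 91.6 r 107.7 lat 0.2 F [-0.6 -1.8  6.2] w 0.102 18.425
[ 0.14 -0.27 -0.27]
18.475 [656.4  60.6 138.7] [-1.2 -1.3  5.9] [-0.18  0.54  0.03  1.62 -0.04  0.96  2.01]
theta now 91.7 r 107.7 lat 0.2 F [-1.2 -1.3  5.9] w 0.103 18.475
[ 0.15 -0.28 -0.27]
```

View pics/e1.png

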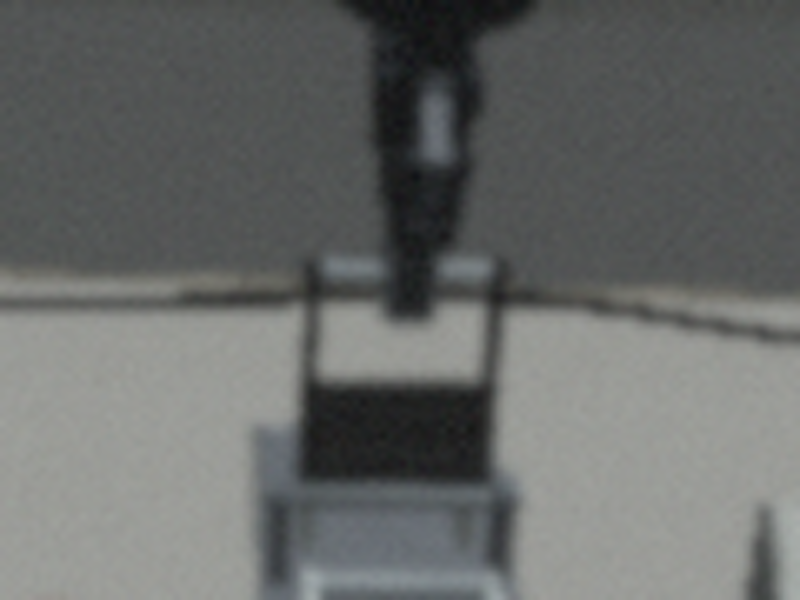

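```bash
python3 - <<'E'
from h import *
for i in range(8):
    read_camera("scene"); s=get_state(); print(s["time_s"],s["tool_pos"].round(2),abs(s["dq"]).max().round(4))
E
```

```text
18.525 [656.41  60.6  138.67] 0.0027
18.575 [656.4   60.64 138.67] 0.0023
18.625 [656.39  60.6  138.64] 0.0031
18.675 [656.39  60.62 138.64] 0.0022
18.725 [656.4   60.63 138.67] 0.0017
18.775 [656.41  60.63 138.67] 0.0016
18.825 [656.38  60.57 138.62] 0.003
18.875 [656.38  60.61 138.65] 0.0016
```

Fully at rest. Handing in.

```bash
python3 -c "
from cell import *
print(finish_job())"
```

```text
the job is handed in; nothing more can be done
None
```

I turned the leaf over by its bar and laid it flat with the ribbed coupon up. I then raised the flap by its bar to straight up and handed the job in at 18.9 s, still gripping it. No verdict was reported.

- **Leaf:** it met its stop and would go no lower when pressed. The later pictures show it lying flat with the ribs facing up.
- **Flap:** the angle was about 91° from the image and 91.7° from the arm position, within the 5° allowed. The grip on the bar was firm: the fingers stopped on it at about 9 mm.
- **At rest:** over the last 0.4 s the tool position stayed within 0.1 mm. The wrist carried a steady push of about 6 N.
- **Bystanders:** the dish and the stopper look unmoved in the last wide picture, though I did not measure them. The weight was outside that picture. It was last seen in place, partly in view, after the leaf was released, and the arm did not go near it afterwards.

Two checks did not quite agree with expectation:
- **Stand yaw:** I fitted 0.56 rad, above the stated 0 to 0.5. The bar positions felt when gripping matched that fit to under 1 mm.
- **Bar position in the pads:** the bar slid about 3–5 mm during the lift, well inside the 45 mm limit. My nudges to bring the flap nearer to exactly 90° had almost no effect.

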